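Change the long cassette at the bottom of a sprung cassette lift

ROBOT

A 6-joint arm with a two-finger parallel gripper is mounted at the origin on a cart in front of the work surface, level with it; the furniture and walls round the work are solid. World frame = base frame: x ahead of the robot, y to its left, z up, the work surface at z = 0. Lengths are in m, angles in rad, forces in N, time in s.
With the tool pointing down it reaches from about 0.2 to 0.875 m from the base axis. Payload 3.4 kg.
Tool frame: the origin (TCP) lies between the finger pads; the fingertips stand 25 mm ahead of it and the grasp point (between the pads) lies 6 mm ahead of it (r.nose_length is the z of the fingertips in the tool frame, in m); z points along the fingers, y is the line along which they close (so a half turn about z gives the same grasp; the last joint's range is limited). The gripper opens to 94 mm and grips with 3 to 60 N. Pads are 16 mm wide; open, the fingers measure 119 mm over their backs; the gripper's body (75 mm by 177 mm) begins 78 mm behind the grasp point.
Start: joints at [-1.236, 0.276, 1.505, -0, 1.361, -0.121], TCP at [0.253, -0.516, 0.23] pointing down, gripper open.
Joint ranges: [-2.89, 2.89], [-0.75, 2.08], [0.22, 2.7], [-1.18, 4.32], [0.11, 2.71], [-2.7, 2.7]. Speed limits (rad/s): [2.57, 2.57, 3.14, 3.14, 3.14, 3.14].

INTERFACE

Orientations are given as a unit quaternion [w, x, y, z].
In Python, from plant import r, gripper_to, inverse_kinematics, vision, models, telemetry gives the robot as it stands. Calls block until the motion is done:
- r.move_to(position, orientation): joint-space move of the TCP to a pose.
- r.move_l(position, rot=None, vel=0.15, guard=None): straight line of the TCP; rot=None keeps the orientation; vel is the mean speed in m/s. With guard (N) it stops when the force on the tool has changed by that much, and returns True; else False.
- r.movej(angles): joint-space move.
- gripper_to(opening, f_grip=None): finger opening in m; f_grip is the grip in N (None keeps the last); returns when the fingers have stopped.
- r.hold(seconds).
- inverse_kinematics(position, orientation): joint angles nearest the present ones, or None.
- vision.snapshot(name): name is "scene" or "top"; returns the picture (400x640x3 uint8, red, green, blue); there is no depth.
- vision.get_calibration(name): a dict with "fx", "fy", "cx", "cy" (pixels), "D" ([k1, k2, p1, p2, k3] as OpenCV has them; the pictures are not rectified), "position" and "orientation" of the camera in the world. Camera axes: x right, y down, z forward; pixel columns grow to the right and rows downward; lengths in m; the calibration is good to about 2 mm. A picture is of the moment at which its call begins. get_calibration takes no time and is no camera call.
A pose or a line that the arm cannot do raises r.PlanningError and nothing moves.
- r.sign_off(): hands the job in; it is judged then, once.
Trained networks look in the newest picture that a camera, given by its name, has taken for a name from the list of things; names that differ only in an ending like _2 or _b are one class to them, and where a whole thing is asked for, a point or a joint stands for the part that bears it (a point fixed in the world has none). Each returns a list of dicts, best first, with "score" (0 to 1); they miss things now and then, are a little off and sometimes report something else, mostly with a low value. They report only what shows in the picture. A call takes as long as a camera call.
- models.boxes_of(thing, camera): "at" ([x, y, z] in m, in world coordinates, good to about 4 mm: the middle of the surface that is visible of it).
- models.regions_of(thing, camera): "pixels" (400x640 bool, what is visible of it).
- models.mark_of(thing, camera): "at" ([x, y, z] in m, in world coordinates, good to about 4 mm: a listed point, or the origin of a listed thing).
Readings, each from a call of its own:
- telemetry.current_t(): time.
- telemetry.current_joints(): joint angles.
- telemetry.current_dq(): joint speeds.
- telemetry.current_joint_efforts(): joint torques, N m.
- telemetry.current_ee_pos(): TCP position.
- telemetry.current_tool_rot(): TCP orientation.
- telemetry.current_wrist_force(): force on the tool from outside, world axes, zero at the start.
- telemetry.current_torque(): the same for the moment, N m.
- telemetry.current_opening(): finger opening in m.
- telemetry.current_finger_force(): force on a finger pad.
Only numpy, scipy, OpenCV 4.12 (cv2) and the standard library are available. Lean on these libraries where they do the work, as an engineer would, in place of code of your own. Each camera call takes 0.05 s, during which the arm holds its last target. There are 200 camera calls.

TASK

The long instrument cassette at the bottom of the sprung cassette lift is wanted. Set the two short cassettes that lie on it aside on the grey mat, then lay the long one lengthwise in the middle of the steel tray while the short ones wait on the mat. Load the spare long cassette from the desk onto the lift's platform, squarely between the columns, and lay the two short ones back lengthwise on top of it, each at the end of the lift where it was before.

Things in the scene. Friction and masses are not known exactly. Their poses are not given: they have to be found in the camera images.
- lift: Self-levelling cassette lift, fixed to the desk: base plate 250 x 70 x 8 mm with an upright column 16 x 50 x 85 mm high at each end (grey caps), 212 mm free between the columns along its x; both long sides are open for fingers. Origin: centre of the underside on the desk; x along its length, from column to column; y across; z up.
- platform_top (a point): Centre of the upper face of the lift's sprung platform (204 x 50 mm aluminium plate between the columns); axes as the lift's. It is 78 mm above the desk when empty; it sinks under load and rises when unloaded.
- lift_platform (a joint): How far the platform has sunk, in m: 0 empty (top stop), about 0.048 with one long and two short cassettes on it, 0.060 at the bottom stop. Spring 165 N/m, about 6 mm for each 100 g; it stays level.
- long_cassette: The wanted cassette, lying on the lift's platform under the two short ones: stainless steel instrument case, closed (lid fixed), a plain box, perforated on top with rows of long slots, 196 x 58 x 24 mm high, about 0.42 kg. Origin: centre of its underside; x along its length, y along its width, z up. Grip it across its 58 mm width at the middle of its length.
- spare_cassette: The spare, the same in looks and size as the long cassette (196 x 58 x 24 mm, about 0.42 kg), lying alone on the desk. Origin and axes the same.
- holed_cassette: The longer of the two short cassettes: stainless steel instrument case, closed (lid fixed), a plain box, perforated on top with rows of round holes, 84 x 50 x 24 mm high, about 0.21 kg. Origin: centre of its underside; x along its length, y across, z up. Starts lengthwise on the long cassette, centred about 48 mm from the lift's middle, at either end (varies). Grip it across its 50 mm width.
- slotted_cassette: The shorter of the two short cassettes: stainless steel instrument case, closed (lid fixed), a plain box, perforated on top with three slots, 62 x 50 x 24 mm high, about 0.18 kg. Origin: centre of its underside; x along its length, y across, z up. Starts lengthwise on the long cassette, centred about 48 mm from the lift's middle, at either end (varies). Grip it across its 50 mm width.
- steel_tray: Shallow steel tray fixed to the desk, 236 x 118 mm outside, floor 2 mm thick, rim 9 mm high. Origin: centre of its underside; x along its length, y across.
- bench_mat: Grey mat fixed to the desk, 220 x 110 x 2 mm: the side area for the short cassettes. Origin: centre of its underside; x along its length, y across.

How it is judged:
On the way, in this order (a step that is already met when the one before it is completed fails the run):
1. both short cassettes lie on the grey mat, let go, with the long one still on the lift (x of holed_cassette in the frame of bench_mat between -0.1 and 0.1 m and y of holed_cassette in the frame of bench_mat between -0.05 and 0.05 m and height (world z) of each of holed_cassette, slotted_cassette below 0.008 m and angle between each of holed_cassette, slotted_cassette's own z axis and vertical below 0.1 rad and contact force between the fingers and holed_cassette below 0.2 N and linear speed of each of holed_cassette, slotted_cassette below 0.03 m/s and x of slotted_cassette in the frame of bench_mat between -0.1 and 0.1 m and y of slotted_cassette in the frame of bench_mat between -0.05 and 0.05 m and contact force between the fingers and slotted_cassette below 0.2 N and horizontal distance between long_cassette and platform_top below 0.03 m), for 0.2 s.
2. the long cassette lies in the steel tray, let go, while the short ones are still on the mat (x of long_cassette in the frame of steel_tray between -0.015 and 0.015 m and y of long_cassette in the frame of steel_tray between -0.02 and 0.02 m and z of long_cassette in the frame of steel_tray between -0.002 and 0.006 m and angle between the x axis of long_cassette and the x axis of steel_tray, either way round below 0.2 rad and angle between long_cassette's own z axis and vertical below 0.08 rad and contact force between the fingers and long_cassette below 0.2 N and linear speed of long_cassette below 0.03 m/s and x of holed_cassette in the frame of bench_mat between -0.1 and 0.1 m and y of holed_cassette in the frame of bench_mat between -0.05 and 0.05 m and height (world z) of each of holed_cassette, slotted_cassette below 0.008 m and angle between each of holed_cassette, slotted_cassette's own z axis and vertical below 0.1 rad and x of slotted_cassette in the frame of bench_mat between -0.1 and 0.1 m and y of slotted_cassette in the frame of bench_mat between -0.05 and 0.05 m), for 0.2 s.
3. the spare long cassette lies on the platform between the columns, let go, while the short ones are still on the mat (x of spare_cassette in the frame of platform_top between -0.012 and 0.012 m and y of spare_cassette in the frame of platform_top between -0.012 and 0.012 m and z of spare_cassette in the frame of platform_top between -0.003 and 0.004 m and angle between the x axis of spare_cassette and the x axis of platform_top, either way round below 0.1 rad and angle between spare_cassette's own z axis and vertical below 0.08 rad and contact force between the fingers and spare_cassette below 0.2 N and linear speed of spare_cassette below 0.03 m/s and x of holed_cassette in the frame of bench_mat between -0.1 and 0.1 m and y of holed_cassette in the frame of bench_mat between -0.05 and 0.05 m and height (world z) of each of holed_cassette, slotted_cassette below 0.008 m and angle between each of holed_cassette, slotted_cassette's own z axis and vertical below 0.1 rad and x of slotted_cassette in the frame of bench_mat between -0.1 and 0.1 m and y of slotted_cassette in the frame of bench_mat between -0.05 and 0.05 m), for 0.2 s.
At the end, for the whole second after the job is handed in: Long cassette in the tray within 15 mm lengthwise, 20 mm crosswise, 0.2 rad; spare on the platform within 12 mm, 0.1 rad; each short one on the spare at its former end, 34 to 62 mm from the lift's middle, within 14 mm crosswise, 0.15 rad; all let go and at rest (x of long_cassette in the frame of steel_tray between -0.015 and 0.015 m and y of long_cassette in the frame of steel_tray between -0.02 and 0.02 m and z of long_cassette in the frame of steel_tray between -0.002 and 0.006 m and angle between the x axis of long_cassette and the x axis of steel_tray, either way round below 0.2 rad and angle between each of long_cassette, spare_cassette, holed_cassette, slotted_cassette's own z axis and vertical below 0.08 rad and x of spare_cassette in the frame of platform_top between -0.012 and 0.012 m and y of spare_cassette in the frame of platform_top between -0.012 and 0.012 m and z of spare_cassette in the frame of platform_top between -0.003 and 0.004 m and angle between the x axis of spare_cassette and the x axis of platform_top, either way round below 0.1 rad and (x of holed_cassette in the frame of platform_top between 0.034 and 0.062 m or x of holed_cassette in the frame of platform_top between -0.062 and -0.034 m) and distance of each of holed_cassette, slotted_cassette from where it was at the start of the episode below 0.045 m and y of holed_cassette in the frame of platform_top between -0.014 and 0.014 m and z of holed_cassette in the frame of platform_top between 0.019 and 0.029 m and angle between the x axis of each of holed_cassette, slotted_cassette and the x axis of platform_top, either way round below 0.15 rad and (x of slotted_cassette in the frame of platform_top between 0.034 and 0.062 m or x of slotted_cassette in the frame of platform_top between -0.062 and -0.034 m) and y of slotted_cassette in the frame of platform_top between -0.014 and 0.014 m and z of slotted_cassette in the frame of platform_top between 0.019 and 0.029 m and contact force between the fingers and holed_cassette below 0.2 N and linear speed of each of holed_cassette, slotted_cassette, long_cassette, spare_cassette below 0.03 m/s and contact force between the fingers and slotted_cassette below 0.2 N and contact force between the fingers and long_cassette below 0.2 N and contact force between the fingers and spare_cassette below 0.2 N); the robot touches nothing.
It fails at once if a cassette is tipped over (angle between any of holed_cassette, slotted_cassette, long_cassette, spare_cassette's own z axis and vertical above 0.7 rad).
It also fails if it takes over 147 s, if anything falls off the work surface, if the arm or the gripper's body presses on something with over 40 N, if the wrist force passes 120 N, or if a joint passes its speed limit or range.

## Working session

There is one attempt and no reset: what is moved stays moved. The work goes in short steps, each a Python script; the robot and the scene stay as the last script left them, time stands still between calls to the robot, and variables do not carry over. Pictures are saved under pics/ and viewed, at most 14 in all, crops included, and the job is handed in when it is done.

```bash
mkdir -p pics; ls; python3 - <<'E'
from plant import r, vision, models, telemetry
import cv2, numpy as np
for c in ("scene","top"):
    im=vision.snapshot(c); cv2.imwrite(f"pics/{c}0.png",im[:,:,::-1])
    k=vision.get_calibration(c); print(c,k)
    for t in ["lift","platform_top","long_cassette","spare_cassette","holed_cassette","slotted_cassette","steel_tray","bench_mat"]:
        for f in ("boxes_of","mark_of"):
            try: print(t,f,[(np.round(d["at"],3).tolist(),round(d["score"],2)) for d in getattr(models,f)(t,c)[:3]])
            except Exception as e: print(t,f,e)
print(telemetry.current_t())
E
```

```text
pics
scene {'fx': 385.8765950342825, 'fy': 385.8765950342825, 'cx': 318.70818364534756, 'cy': 191.30998235731408, 'D': array([-0.03207518,  0.        ,  0.        ,  0.        ,  0.        ]), 'position': array([-0.183     ,  0.52888609,  0.57417381]), 'orientation': array([ 0.2228628 , -0.39285109,  0.77656485, -0.43925758])}
lift boxes_of [([0.568, -0.201, 0.007], 0.71)]
lift mark_of [([0.474, -0.229, -0.002], 0.8)]
platform_top boxes_of []
platform_top mark_of [([0.476, -0.233, 0.027], 0.54), ([0.476, -0.235, 0.026], 0.46)]
long_cassette boxes_of [([0.488, -0.204, 0.041], 0.78)]
long_cassette mark_of [([0.473, -0.237, 0.028], 0.84)]
spare_cassette boxes_of [([0.475, -0.049, 0.02], 0.73)]
spare_cassette mark_of [([0.495, -0.054, 0.001], 0.71), ([0.522, -0.223, 0.052], 0.62)]
holed_cassette boxes_of [([0.512, -0.212, 0.069], 0.96)]
holed_cassette mark_of [([0.521, -0.223, 0.05], 0.74)]
slotted_cassette boxes_of [([0.445, -0.206, 0.068], 0.5), ([0.489, -0.205, 0.041], 0.43)]
slotted_cassette mark_of [([0.428, -0.232, 0.05], 0.64), ([0.472, -0.237, 0.026], 0.42)]
steel_tray boxes_of [
[... 696 characters left out ...]
mark_of []
long_cassette boxes_of [([0.464, -0.229, 0.049], 0.75)]
long_cassette mark_of [([0.476, -0.234, 0.027], 0.89)]
spare_cassette boxes_of [([0.487, -0.059, 0.021], 0.8)]
spare_cassette mark_of [([0.49, -0.062, -0.001], 0.66)]
holed_cassette boxes_of [([0.523, -0.225, 0.071], 0.76)]
holed_cassette mark_of [([0.524, -0.226, 0.05], 0.57)]
slotted_cassette boxes_of [([0.43, -0.231, 0.076], 0.86)]
slotted_cassette mark_of [([0.43, -0.235, 0.054], 0.94), ([0.522, -0.225, 0.051], 0.43)]
steel_tray boxes_of [([0.491, 0.154, 0.004], 0.87)]
steel_tray mark_of [([0.492, 0.153, -0.002], 0.6)]
bench_mat boxes_of [([0.496, 0.331, 0.005], 0.83)]
bench_mat mark_of [([0.497, 0.331, 0.004], 0.88)]
1.7
```

View pics/top0.png

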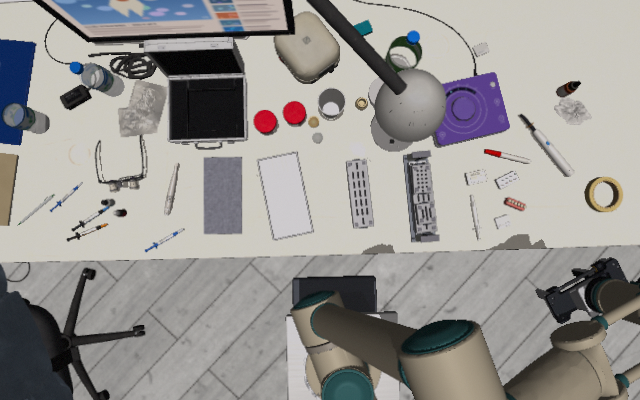

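View pics/scene0.png

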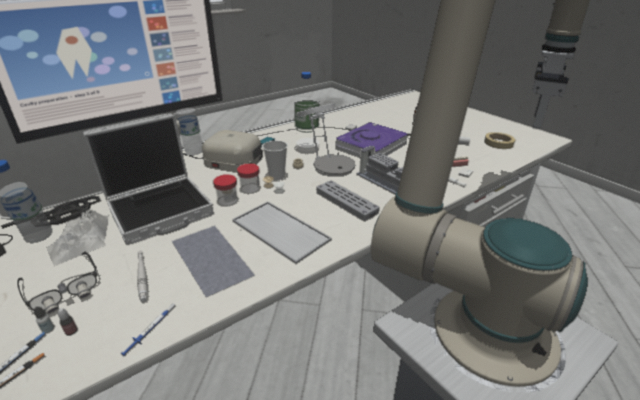

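```bash
cat > h.py <<'E'
from plant import r, gripper_to, inverse_kinematics, vision, models, telemetry
import cv2, numpy as np
from scipy.spatial.transform import Rotation as R
def K(c):
    k=vision.get_calibration(c); q=k["orientation"]
    return np.array([[k["fx"],0,k["cx"]],[0,k["fy"],k["cy"]],[0,0,1]]),k["D"],k["position"],R.from_quat(q[[1,2,3,0]])
def to_plane(px,z,c="top"):
    M,D,p,Q=K(c)
    u=cv2.undistortPoints(np.asarray(px,float).reshape(-1,1,2),M,D).reshape(-1,2)
    d=Q.apply(np.c_[u,np.ones(len(u))]); return p+d*((z-p[2])/d[:,2])[:,None]
def rect(thing,z,c="top",mask=None):
    """centre, yaw of long side (-90..90deg), sizes of the region projected on plane z"""
    if mask is None:
        L=models.regions_of(thing,c)
        if not L: return None
        mask=L[0]["pixels"]
    m=mask.astype(np.uint8)
    C=max(cv2.findContours(m,cv2.RETR_EXTERNAL,cv2.CHAIN_APPROX_NONE)[0],key=cv2.contourArea).reshape(-1,2)
    P=to_plane(C,z,c)[:,:2]
    (cx,cy),(a,b),t=cv2.minAreaRect((P*1000).astype(np.float32))
    if a<b: a,b,t=b,a,t+90
    t=(t+90)%180-90
    return np.round([cx/1000,cy/1000,t,a/1000,b/1000],4)
def quat(yaw):
    """tool down, closing line (tool y) perpendicular to long axis at yaw"""
    q=(R.from_euler("z",yaw)*R.from_euler("x",np.pi)).as_quat(); return q[[3,0,1,2]]
E
python3 - <<'E'
from h import *
vision.snapshot("top")
for t,z in [("lift",.085),("long_cassette",.054),("spare_cassette",.024),("holed_cassette",.078),("slotted_cassette",.078),("steel_tray",.009),("bench_mat",.002)]:
    for d in models.regions_of(t,"top")[:2]: print(t,round(d["score"],2),rect(t,z,mask=d["pixels"]))
q=telemetry.current_tool_rot();print(q)
E
```

```text
lift 0.59 [ 0.4783 -0.216   3.4415  0.2441  0.0777]
long_cassette 0.57 [ 0.4358 -0.2318  3.638   0.1084  0.0615]
spare_cassette 0.6 [ 0.4922 -0.06    4.5949  0.1954  0.061 ]
holed_cassette 0.55 [ 0.5241 -0.2224 -1.4557  0.0813  0.0543]
slotted_cassette 0.76 [ 0.4323 -0.2325  6.4036  0.0579  0.0503]
steel_tray 0.59 [0.4919 0.1521 9.7699 0.2361 0.1205]
bench_mat 0.72 [ 0.4997  0.3303 -0.9973  0.2182  0.112 ]
[6.13054047e-05 9.74142098e-01 2.25936208e-01 8.89751225e-06]
```

The top view shows the lift at (420,197) with the holed cassette at its far end and the slotted one at its near end. The spare is at (360,194), the tray at (285,196) and the mat at (222,195). A desk lamp head at (410,105) hangs beyond the lift, and I need its height. The scene view hides the lift and lamp behind the arm.

```bash
python3 - <<'E'
from h import *
im=cv2.imread("pics/top0.png")
cv2.imwrite("pics/crop0.png",cv2.resize(im[145:250,340:450],None,fx=5,fy=5,interpolation=cv2.INTER_CUBIC))
M,D,p,Q=K("scene")
for h in (0,.1,.2,.3,.4,.5,.6):
    w=to_plane([[410,105],[410,140]],h); 
    c=Q.inv().apply(w-p); print(h,w[:,:2].round(3).tolist(),cv2.projectPoints(c,np.zeros(3),np.zeros(3),M,D)[0].reshape(-1,2).round().tolist())
# clear the arm out of the scene view: turn the base to the right at height
r.movej([-1.9,0.1,1.4,0,1.5,-0.121])
cv2.imwrite("pics/scene1.png",vision.snapshot("scene")[:,:,::-1])
E
```

```text
0 [[0.746, -0.216], [0.644, -0.212]] [[334.0, 156.0], [352.0, 168.0]]
0.1 [[0.722, -0.196], [0.627, -0.192]] [[334.0, 132.0], [352.0, 142.0]]
0.2 [[0.698, -0.175], [0.611, -0.172]] [[334.0, 105.0], [352.0, 113.0]]
0.3 [[0.674, -0.155], [0.595, -0.152]] [[334.0, 74.0], [352.0, 80.0]]
0.4 [[0.65, -0.134], [0.579, -0.131]] [[335.0, 39.0], [352.0, 43.0]]
0.5 [[0.626, -0.113], [0.562, -0.111]] [[335.0, -3.0], [351.0, -1.0]]
0.6 [[0.602, -0.093], [0.546, -0.091]] [[335.0, -51.0], [351.0, -52.0]]
```

View pics/crop0.png

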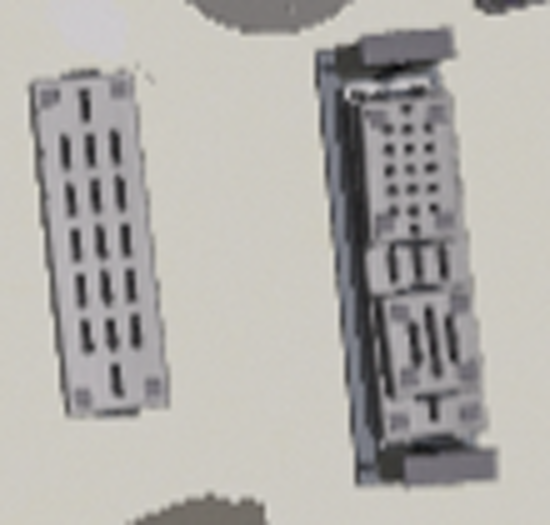

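View pics/scene1.png

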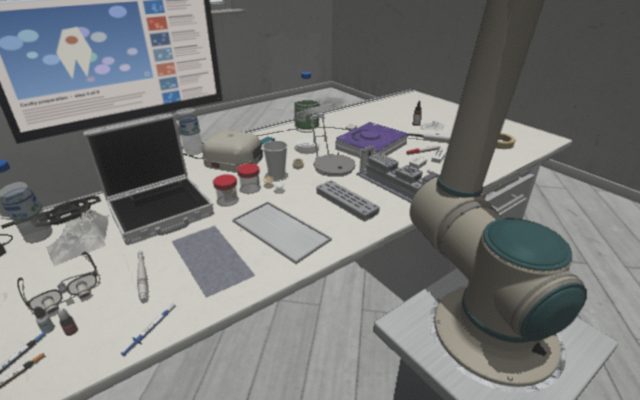

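The crop shows the column caps centred at about (407,46) and (450,464) in the crop. The long cassette is visible between and beyond the short ones. In the scene view no lamp head appears below the top edge, so it hangs above about 0.5 m, and I'll keep carries low. Next I'll work out the poses from caps and faces.

```bash
python3 - <<'E'
from h import *
g=lambda pts:np.array(pts)/5+[339.6,144.6]
c=to_plane(g([[407,46],[450,464]]),.085)[:,:2]; d=c[0]-c[1]
print("lift",c.mean(0),np.degrees(np.arctan2(d[1],d[0])),np.linalg.norm(d))
def face(n,pts,z):
    P=to_plane(g(pts),z)[:,:2]; a=P[:2].mean(0)-P[2:].mean(0)
    print(n,P.mean(0).round(4),np.degrees(np.arctan2(a[1],a[0])).round(2),np.linalg.norm(a).round(4),np.linalg.norm(P[0]-P[1]).round(4))
face("holed",[[362,103],[452,98],[463,233],[372,240]],.078)
face("slot",[[381,298],[467,292],[478,388],[392,396]],.078)
face("spare",[[32,82],[130,78],[165,405],[68,412]],.024)
for cam in ("top",):
    vision.snapshot(cam)
    for t,z in [("spare_cassette",.024),("holed_cassette",.078),("slotted_cassette",.078),("steel_tray",.009),("bench_mat",.002)]: print(t,rect(t,z))
E
```

```text
lift [ 0.47897752 -0.2309873 ] 3.7901606734600137 0.22574459187814264
holed [ 0.5259 -0.2255] 2.28 0.0739 0.0491
slot [ 0.4311 -0.2313] 4.46 0.0526 0.0468
spare [ 0.4924 -0.0592] 4.39 0.1859 0.0553
spare_cassette [ 0.4921 -0.058   5.4277  0.195   0.0585]
holed_cassette [ 0.5242 -0.222   0.9889  0.0823  0.053 ]
slotted_cassette [ 0.4312 -0.2308  7.4134  0.061   0.0558]
steel_tray [ 0.4922  0.1531 10.0172  0.2402  0.1217]
bench_mat [ 0.4999  0.3311 -1.4737  0.2177  0.1091]
```

```bash
cat >> h.py <<'E'
CLEAR=.2; TCP=.028            # TCP above the cassette's underside when gripped
def pick(x,y,yaw_deg,z_under,width,f):
    q=quat(np.radians(yaw_deg)); gripper_to(min(.094,width+.022),f)
    r.move_to([x,y,CLEAR],q); w0=telemetry.current_wrist_force()
    r.move_l([x,y,z_under+TCP+.03],vel=.15); r.move_l([x,y,z_under+TCP],vel=.08)
    gripper_to(width-.01,f)
    r.move_l([x,y,CLEAR],vel=.12)
    print("picked: opening",telemetry.current_opening(),"dF",np.round(telemetry.current_wrist_force()-w0,2),"t",telemetry.current_t())
def place(x,y,yaw_deg,z_under,width):
    q=quat(np.radians(yaw_deg)); r.move_to([x,y,CLEAR],q)
    r.move_l([x,y,z_under+TCP+.04],vel=.15); r.move_l([x,y,z_under+TCP],vel=.04)
    print("down: F",np.round(telemetry.current_wrist_force(),2),telemetry.current_ee_pos().round(4))
    gripper_to(width+.012); r.hold(.2)
    r.move_l([x,y,CLEAR],vel=.15); print("t",telemetry.current_t())
E
python3 - <<'E'
from h import *
print(telemetry.current_t(),telemetry.current_joints().round(2))
r.move_to([.47,-.25,.2],quat(np.radians(3.5)))
print(telemetry.current_t(),telemetry.current_joints().round(2))
pick(.5255,-.2255,3.5,.054,.05,25)
cv2.imwrite("pics/s2.png",vision.snapshot("scene")[:,:,::-1])
E
```

```text
3.8917 [-1.9   0.1   1.4   0.    1.5  -0.12]
6.2667 [-0.62  0.23  1.64 -0.    1.26  0.89]
picked: opening 0.049994045746856064 dF [-0.67  0.19 -2.79] t 10.0333
```

View pics/s2.png

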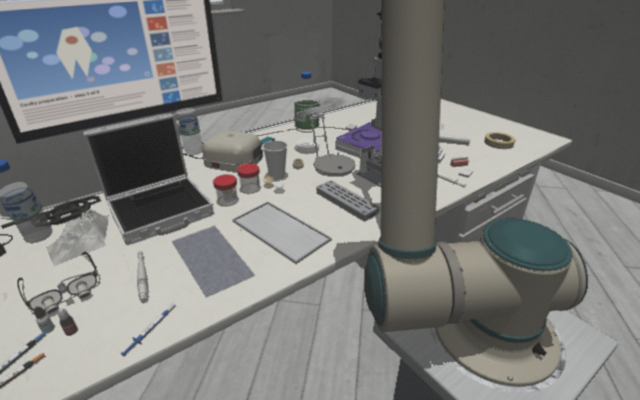

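The scene view shows the arm over the lift at about (380,150), and nothing is disturbed. The opening (50 mm) and weight (about 2 N) confirm the grip.

```bash
python3 - <<'E'
from h import *
place(.548,.331,0,.002,.05)
pick(.4312,-.2315,4,.0665,.05,25)
place(.445,.331,0,.002,.05)
r.move_to([.40,.10,.25],quat(0))
im=vision.snapshot("top"); cv2.imwrite("pics/t3.png",cv2.resize(im[140:260,190:450,::-1],None,fx=3,fy=3,interpolation=cv2.INTER_CUBIC))
for t in ("holed_cassette","slotted_cassette"): print(t,rect(t,.026))
print(rect("long_cassette",.077),[ (rect("",.077,mask=d["pixels"]),d["score"]) for d in models.regions_of("long_cassette","top")])
print(models.mark_of("long_cassette","top"),models.mark_of("spare_cassette","top"))
E
```

```text
down: F [-6.01 -3.15 17.67] [0.5477 0.3308 0.0335]
t 16.1667
picked: opening 0.049579614013082945 dF [-0.19 -0.49 -1.57] t 21.3167
down: F [-5.77 -3.1  17.21] [0.4446 0.3308 0.0324]
t 27.4167
holed_cassette [ 0.5463  0.3272 -1.0519  0.0793  0.0538]
slotted_cassette [ 0.4422  0.3277 -1.0827  0.0562  0.0507]
[ 0.4765 -0.2301  3.592   0.1938  0.0666] [(array([ 0.4765, -0.2301,  3.592 ,  0.1938,  0.0666]), 0.84), (array([ 0.4775, -0.2202,  4.1322,  0.2441,  0.0769]), 0.35)]
[{'at': [0.4734, -0.2358, 0.0516], 'score': 0.91}] [{'at': [0.493, -0.0628, -0.0008], 'score': 0.92}]
```

View pics/t3.png

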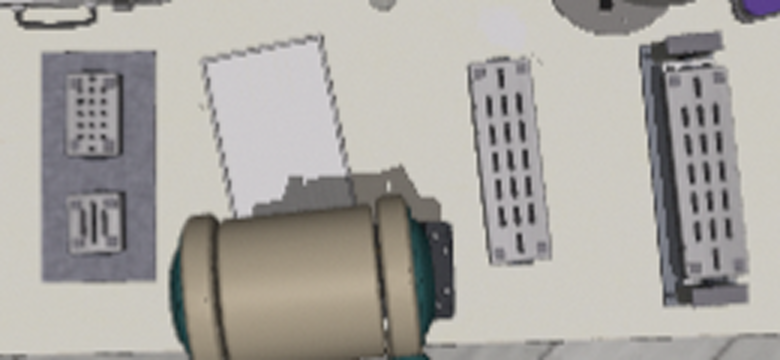

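The crop shows both short cassettes flat on the mat, at about (93,113) and (95,222). The long one is alone and square on the lift at (705,170). Placing pressed with 17 N, so I'll lower with a guard from here.

```bash
python3 - <<'E'
import re
s=open("h.py").read()
s=s.replace("def place(x,y,yaw_deg,z_under,width):","def place(x,y,yaw_deg,z_under,width,guard=None):").replace("r.move_l([x,y,z_under+TCP],vel=.04)\n    print(","hit=r.move_l([x,y,z_under+TCP],vel=.03,guard=guard)\n    print(hit,")
open("h.py","w").write(s)
E
python3 - <<'E'
from h import *
pick(.477,-.2305,3.8,.053,.058,45)
place(.492,.1527,10,.002,.058,guard=4)
pick(.4922,-.0595,4.6,.0,.058,45)
E
```

```text
picked: opening 0.057978672437301294 dF [ 1.43  0.75 -5.08] t 33.3917
True down: F [-0.03  0.09  5.32] [0.4918 0.1527 0.0316]
t 38.925
picked: opening 0.057573760798875245 dF [ 0.54 -0.67 -3.27] t 43.8667
```

```bash
python3 - <<'E'
from h import *
place(.478,-.2300,3.8,.0535,.058)
r.move_to([.40,.25,.25],quat(0)); 
im=vision.snapshot("top"); cv2.imwrite("pics/t4.png",cv2.resize(im[140:260,190:450,::-1],None,fx=3,fy=3,interpolation=cv2.INTER_CUBIC))
print([ (rect("",.077,mask=d["pixels"]),d["score"]) for d in models.regions_of("spare_cassette","top")])
print([ (rect("",.026,mask=d["pixels"]),d["score"]) for d in models.regions_of("long_cassette","top")])
print(telemetry.current_t())
E
```

```text
False down: F [-1.   -0.58 -0.64] [ 0.478  -0.2301  0.0817]
t 48.3167
[(array([ 0.4786, -0.2284,  3.6597,  0.1914,  0.0634]), 0.75)]
[(array([ 0.4897,  0.1519, 11.1892,  0.1922,  0.06  ]), 0.69)]
50.25
```

View pics/t4.png

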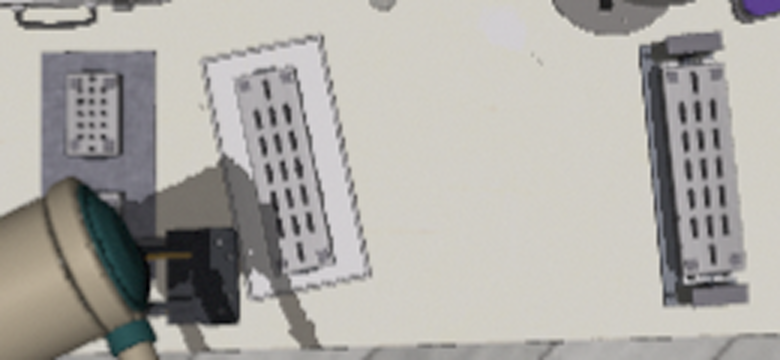

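The crop shows the long cassette centred in the tray at (283,170) and the spare square between the columns at (705,170). Now I'll return the short ones.

```bash
python3 - <<'E'
from h import *
pick(.443,.330,-.5,.002,.05,25)
place(.4301,-.2325,3.8,.0665,.05)
pick(.547,.330,-.5,.002,.05,25)
place(.5259,-.226,3.8,.054,.05)
r.move_to([.40,.05,.25],quat(0)); 
im=vision.snapshot("top"); cv2.imwrite("pics/t5.png",cv2.resize(im[140:260,190:450,::-1],None,fx=3,fy=3,interpolation=cv2.INTER_CUBIC))
for t in ("holed_cassette","slotted_cassette"): print(t,rect(t,.078))
print(telemetry.current_t())
E
```

```text
picked: opening 0.05000053470300817 dF [ 0.24  1.17 -2.82] t 54.65
False down: F [-1.18 -0.39 -0.75] [ 0.4302 -0.2325  0.0947]
t 60.2167
picked: opening 0.04999658970542391 dF [ 0.57  1.35 -1.92] t 66.3333
False down: F [-0.59 -0.22 -1.32] [ 0.5259 -0.226   0.0822]
t 72.05
holed_cassette [ 0.5248 -0.223   3.8384  0.0826  0.0529]
slotted_cassette [ 0.4307 -0.2284  7.4354  0.0607  0.0535]
73.375
```

View pics/t5.png

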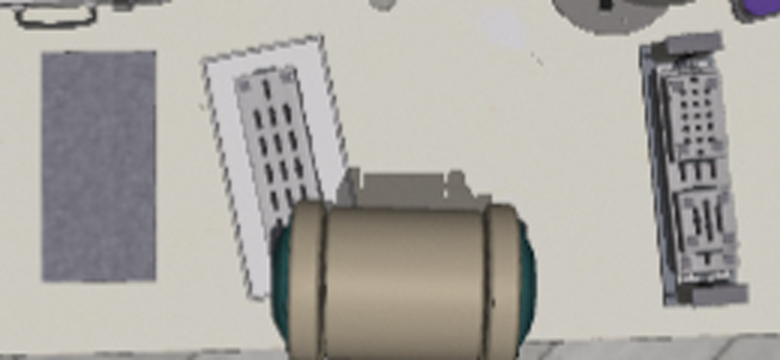

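The crop shows the holed cassette at the far end (698,110) and the slotted one at the near end (707,230), both flat and aligned on the spare. The mat is empty and the long cassette is still in the tray.

```bash
python3 -c "
from h import *
r.hold(.5); print(r.sign_off())"
```

```text
the job is handed in; nothing more can be done
None
```

The job is handed in at about 74 s: the long cassette is in the tray, the spare is on the lift, and both short cassettes are back on top at their original ends; the final picture looked right, but `r.sign_off()` returned no verdict.

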